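Open the push-to-open stock cupboard at a bakery stand

TASK

Open the small handleless cupboard with the orange door, so that the stock in it can be got at: press gently on the outside of the closed door at its push catch, near the top of the free edge, until the catch lets go, then take the finger away so that the door springs ajar by itself. Then put a finger behind the free edge and push the door wide open, at least square to the cupboard's front, and leave it standing open. Grip nothing, and leave everything else on the bench and on top of the cupboard where it stands.

Things in the scene. Friction and masses are not known exactly. Their poses are not given: they have to be found in the camera images.
- cupboard: Wooden cupboard fixed on the bench, right of the robot, front turned to the middle of the bench: 240 deep (its x) x 240 wide (its y) x 260 mm high with its 20 mm feet. Origin: centre of the footprint at bench level. Its x runs from front to back (the front faces its -x), z up. Carcass front plane at x = -120 mm. Top flat and free but for a tin at the rear.
- door_angle (a joint): Angle of the orange door about its upright hinge line, rad. 0: closed, inner face 5 mm off the carcass; -0.018: pressed in to its stop; it grows as the door opens. Once let go, the spring brings it to about 0.2 to 0.35; 1.57 is square to the front, 1.75 the end stop. Light hinge friction (0.12 N m): the door stays where it is left.
- door: The door: one panel 18 mm thick, 236 wide x 236 mm high, outer half orange, inner half white. Its frame sits on the hinge line at the lower edge and turns with the door: z up, the panel runs from the hinge along its -y to the free edge at -236 mm; outer face at x = -18 mm facing -x, inner face at x = 0 facing +x. Lower edge 22 mm, upper edge 258 mm above the bench.
- door_press (a point): Point on the outer orange face in front of the push catch: 208 mm from the hinge line, 28 mm from the free edge, 38 mm below the top edge, 220 mm above the bench; turns with the door. About 6 N here presses the door in; the catch lets go after 2 mm, the stop comes after 3.7 mm. As the finger draws back a sprung plunger pushes the door out. The catch does not hold again.
- door_edge (a point): Upper corner of the door's free edge, mid-thickness, 236 mm from the hinge line and 258 mm above the bench. It turns with the door.
- door_hinge (a point): Point on the hinge line, 258 mm above the bench (top edge of the door). It lies on the door's inner face, 125 mm in front of the cupboard's centre and 118 mm along the cupboard's +y, the side farther from the robot. Fixed to the cupboard.
- board: White plastic cutting board 300 (its x) x 360 (its y) x 15 mm lying fixed on the bench to the left of the robot. Origin: centre of its underside.
- brioche: Round golden brioche loaf, 172 mm across and 76 mm high, on the board. Origin: centre of its underside. To be left alone.
- half_loaf: Half of a crown loaf, about 190 x 110 mm and 70 mm high, on the board. Origin on its underside. To be left alone.
- bread_knife: Bread knife 345 mm long, 18 mm high, lying on the board, handle to its own -x. Origin: under its middle. To be left alone.
- sugar_jar: Clear jar with an orange cap, 68 mm across and 105 mm high, on the bench. Origin: centre of its underside. To be left alone.
- mug: White mug, 76 mm across and 90 mm high, on the bench. Origin: centre of its underside. To be left alone.
- tea_tin: Green-labelled tin, 80 mm across and 85 mm high, standing on the rear of the cupboard's top. Origin: centre of its underside. To be left alone.

How it is judged:
By the outcome, as a careful person would: the job done as asked, in the order asked, and still so for the second after the job is handed in, with the robot touching nothing.
It also fails if it takes over 58 s, if anything falls off the work surface, if the arm or the gripper's body presses on something with over 40 N, if the wrist force passes 120 N, or if a joint passes its speed limit or range.

ROBOT

A 6-joint arm with a two-finger parallel gripper is mounted at the origin on the work surface. World frame = base frame: x ahead of the robot, y to its left, z up, the work surface at z = 0. Lengths are in m, angles in rad, forces in N, time in s.
With the tool pointing down it reaches from about 0.3 to 0.75 m from the base axis. Payload 8.5 kg.
Tool frame: the origin (TCP) lies at the very end of the fingers, on their centre line; the grasp point (between the pads) lies 19 mm behind it (arm.pinch_z is the distance from the TCP to the grasp point, in m); z points along the fingers, y is the line along which they close (so a half turn about z gives the same grasp; the last joint's range is limited). The gripper opens to 85 mm and grips with 20 to 120 N. Pads are 22 mm wide; open, the fingers measure 114 mm over their backs; the gripper's body (76 mm by 85 mm) begins 54 mm behind the grasp point. The pads swing forward as they close: fully open they stand 13 mm farther back than shut.
Start: joints at [1.116, 0.381, 1.297, -0, 1.464, -0.215], TCP at [0.131, 0.534, 0.231] pointing down, gripper open.
Joint ranges: [-3.11, 3.11], [-0.89, 2.33], [0.22, 2.48], [-1.42, 4.56], [0.17, 2.85], [-2.88, 2.88]. Speed limits (rad/s): [2.39, 2.39, 3.14, 3.14, 3.14, 3.14].

INTERFACE

Orientations are given as [roll, pitch, yaw] about the fixed x, y, z axes, in that order (R = Rz(yaw) Ry(pitch) Rx(roll)).
In Python, from cell import arm gives the robot as it stands.
- The arm moves only by the shell command python3 -m crank 'ROWS' [FORCE]. ROWS is JSON, a list of rows, each an object of numbers: "tx", "ty", "tz": the shift along the tool's x, y, z in cm; "twist": the turn about the tool's z in degrees; "gripper": the opening, from -1 (shut) to 1 (fully open), so that 0 is half open. In form: [{"tx": .., "ty": .., "tz": .., "twist": .., "gripper": ..}, ...]. A call has 1 to 12 rows; each row is the pose to reach, as a shift and turn from the pose commanded when the call began, along the tool's axes at that moment; what a row does not reach only later rows make up. A row lasts 1/10 s, in which the tool goes at most 50 mm and 8.59 degrees, less where a joint would pass 70% of its speed; a pose out of reach is approached as far as the arm can. A call with a gripper value outside its range is refused whole. The fingers move at their own pace and stop on an object; FORCE is the grip in N (left out, the last holds). Time passes only in rows, so rows that repeat a pose let the fingers close. It gives the time, the measured TCP pose, the force, the opening and the grip force at its end, in the units of the state.
- arm.get_state(): the state, without advancing time (a new reading comes with each control period).
- arm.snapshot(name): name is "scene" or "top" or "wrist"; returns a dict with "color" (384x512x3 uint8, red, green, blue), "fx", "fy", "cx", "cy" (pixels), "T" (4x4, takes a point from camera to world coordinates). Camera axes: x right, y down, z forward; pixel columns grow to the right and rows downward; lengths in m; the calibration is good to about 2 mm. A picture is of the moment at which its call begins. There is no depth.
- arm.job_done(): hands the job in; it is judged then, once.
The state is a dict: "time": time; "q": joint angles; "joint_vel": joint speeds; "joint_torque": joint torques, N m; "tool_pos": TCP position; "tool_rot": TCP orientation; "wrist_force": force on the tool from outside, world axes, zero at the start; "ft_torque": the same for the moment, N m; "gripper_width": finger opening in m; "grasp_force": force on a finger pad.
Only numpy, scipy, OpenCV 4.12 (cv2) and the standard library are available. Lean on these libraries where they do the work, as an engineer would, in place of code of your own. Each camera call takes 0.05 s, during which the arm holds its last target. There are 200 camera calls.

## Working session

There is one attempt and no reset: what is moved stays moved. The work goes in short steps, Python scripts to look and compute and a shell command to move; the robot and the scene stay as the last step left them, time stands still between calls to the robot, and variables do not carry over. Pictures are saved under pics/ and viewed, at most 10 in all, crops included, and the job is handed in when it is done.

```bash
mkdir -p pics; ls; python3 - <<'E'
from cell import arm
import cv2
s=arm.get_state(); print({k:s[k] for k in('time','tool_pos','tool_rot','wrist_force','gripper_width')})
for n in('scene','top'):
    d=arm.snapshot(n); cv2.imwrite(f'pics/{n}0.png',d['color'][:,:,::-1]); print(n,d['fx'],d['cx'],d['cy'],d['T'].round(3) if hasattr(d['T'],'round') else d['T'])
import numpy as np
a=cv2.imread('pics/scene0.png');b=cv2.imread('pics/top0.png');cv2.imwrite('pics/both0.png',cv2.resize(np.vstack([a,b]),(450,600)) if 0 else np.hstack([cv2.resize(a,(400,300)),cv2.resize(b,(400,300))]))
E
```

```text
pics
{'time': 0.0, 'tool_pos': array([0.13049475, 0.53399203, 0.23070085]), 'tool_rot': array([-3.14012301e+00, -3.13223529e-04,  2.90182387e+00]), 'wrist_force': array([-0.05421451,  0.63513034,  0.11301725]), 'gripper_width': 0.08517381976651536}
scene 373.42344171304586 253.99143850378172 195.20135501401097 [[ 0.14   0.69  -0.71   1.398]
 [ 0.99  -0.095  0.103 -0.142]
 [ 0.003 -0.717 -0.697  0.996]
 [ 0.     0.     0.     1.   ]]
top 378.21299926333774 253.73935614566673 193.75395598075067 [[-0.011 -0.995  0.1    0.44 ]
 [-1.     0.009 -0.02  -0.007]
 [ 0.019 -0.1   -0.995  1.452]
 [ 0.     0.     0.     1.   ]]
```

View pics/scene0.png

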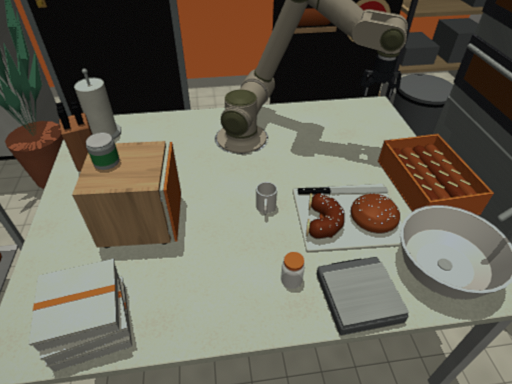

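View pics/top0.png

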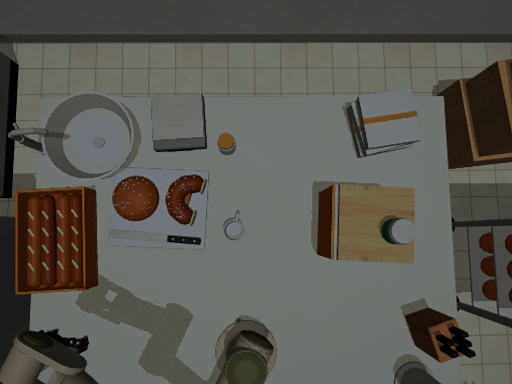

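The scene view shows the cupboard with its tin at the left. In the top view its top face spans about columns 338–415 and rows 184–262, with the orange door on the left at column ~327. The mug is at (234,229). I'll measure the corners next.

```bash
cat > h.py <<'E'
from cell import arm
import numpy as np, cv2
def ray(d,px,z):
    T=np.array(d['T']);v=T[:3,:3]@np.array([(px[0]-d['cx'])/d['fx'],(px[1]-d['cy'])/d['fy'],1]);o=T[:3,3]
    return o+v*(z-o[2])/v[2]
def proj(d,p):
    T=np.array(d['T']);c=T[:3,:3].T@(np.array(p)-T[:3,3]);return c[0]/c[2]*d['fx']+d['cx'],c[1]/c[2]*d['fy']+d['cy']
E
python3 - <<'E'
from h import *
d=arm.snapshot('top');im=d['color'][:,:,::-1].copy()
h=cv2.cvtColor(im,cv2.COLOR_BGR2HSV)
print(h[215,312:350].tolist()); 
m=((h[...,0]>9)&(h[...,0]<28)&(h[...,1]>60)&(h[...,2]>130)).astype('uint8'); m[:,:330]=0;m[:170]=0;m[275:]=0;m[:,425:]=0
c=max(cv2.findContours(m,0,1)[0],key=cv2.contourArea)
r=cv2.minAreaRect(c);print(r)
b=cv2.boxPoints(r);P=np.array([ray(d,p,.26) for p in b]);print(b,P.round(4),[np.linalg.norm(P[i]-P[i-1]).round(3) for i in range(4)])
for n,p in(('mug',(234,229)),('cap',(227,142))): print(n,ray(d,p,.09))
cr=cv2.resize(im[165:280,300:430],None,fx=5,fy=5,interpolation=2);cv2.polylines(cr,[((b-[300,165]+.5)*5).astype(int)],True,(255,0,0),1)
cv2.imwrite('pics/c1.png',cr)
E
```

```text
[[39, 19, 95], [33, 30, 86], [30, 27, 85], [33, 29, 88], [30, 26, 89], [37, 25, 93], [13, 85, 57], [10, 255, 39], [11, 225, 43], [11, 231, 42], [12, 243, 41], [11, 242, 40], [12, 249, 41], [11, 206, 42], [11, 214, 44], [12, 243, 43], [12, 219, 43], [12, 231, 43], [10, 230, 41], [9, 255, 41], [22, 182, 105], [20, 204, 114], [14, 92, 86], [105, 18, 116], [106, 22, 127], [16, 34, 97], [18, 96, 45], [15, 120, 104], [16, 114, 114], [16, 116, 112], [17, 114, 112], [16, 113, 113], [17, 114, 112], [17, 111, 113], [16, 115, 113], [17, 112, 112], [17, 113, 111], [17, 114, 112]]Traceback (most recent call last):
  File "<stdin>", line 6, in <module>
ValueError: max() iterable argument is empty
```

```bash
python3 - <<'E'
from h import *
d=arm.snapshot('top');im=d['color'][:,:,::-1].copy()
h=cv2.cvtColor(im,cv2.COLOR_BGR2HSV)
m=((h[...,0]>12)&(h[...,0]<24)&(h[...,1]>70)&(h[...,2]>75)).astype('uint8'); m[:,:338]=0;m[:170]=0;m[275:]=0;m[:,425:]=0
c=max(cv2.findContours(m,0,1)[0],key=cv2.contourArea)
r=cv2.minAreaRect(c);print(r)
b=cv2.boxPoints(r);P=np.array([ray(d,p,.26) for p in b]);print(b,P.round(4),[np.linalg.norm(P[i]-P[i-1]).round(3) for i in range(4)])
for n,p in(('mug',(234,229)),('cap',(227,142))): print(n,ray(d,p,.09))
cr=cv2.resize(im[165:280,300:430],None,fx=5,fy=5,interpolation=2);cv2.polylines(cr,[((b-[300,165]+.5)*5).astype(int)],True,(255,0,0),1)
cv2.imwrite('pics/c1.png',cr)
E
```

```text
((376.0386962890625, 212.2269287109375), (74.90642547607422, 53.38331604003906), 2.862405300140381)
[[337.2993  237.01495]
 [339.96512 183.69824]
 [414.7781  187.4389 ]
 [412.11227 240.75562]] [[ 0.4205 -0.293   0.26  ]
 [ 0.5893 -0.3071  0.26  ]
 [ 0.5754 -0.5471  0.26  ]
 [ 0.4062 -0.5296  0.26  ]] [np.float64(0.237), np.float64(0.169), np.float64(0.24), np.float64(0.17)]
mug [0.45026033 0.03705452 0.09      ]
cap [0.7680383 0.0610118 0.09     ]
```

View pics/c1.png

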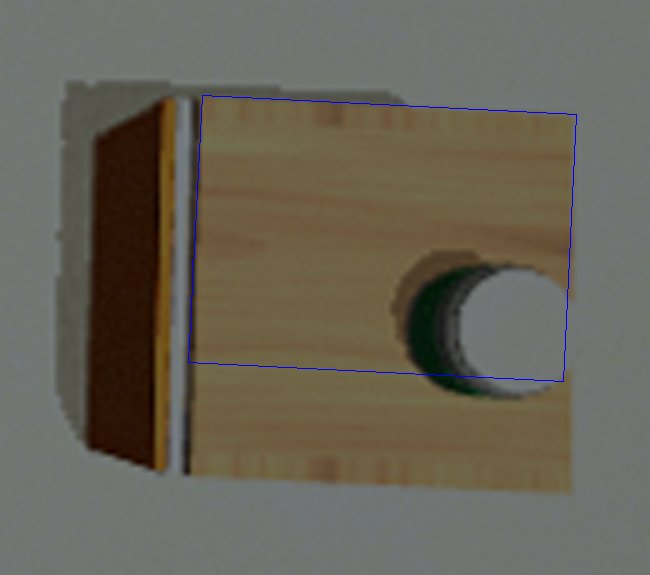

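The crop shows the whole top face: crop corners at about (200,95), (576,113), (572,493) and (189,475). The mask stopped at a grain line, so I'll use these corners. The tin is at the rear and the door is closed.

```bash
cat >> h.py <<'E'
def cup():
    C=np.array([0,0.]);return C
E
python3 - <<'E'
from h import *
d=arm.snapshot('top')
b=np.array([[200,95],[576,113],[572,493],[189,475]])/5+[300,165]-.5
P=np.array([ray(d,p,.26) for p in b]);print(P.round(4),[np.linalg.norm(P[i]-P[i-1]).round(3) for i in range(4)])
C=P.mean(0)[:2];X=(P[1]+P[2]-P[0]-P[3])[:2];Y=(P[0]+P[1]-P[2]-P[3])[:2]
yaw=np.arctan2(X[1],X[0]);yaw2=np.arctan2(Y[1],Y[0])-np.pi/2;print(C,np.degrees([yaw,yaw2]))
y=(yaw+yaw2)/2;R=np.array([[np.cos(y),-np.sin(y)],[np.sin(y),np.cos(y)]])
H=C+R@[-.125,.118]
def door(a,l,x): # along free dir l, x in door frame; opening: free edge swings to -x
    # door rotates clockwise or ccw: -y -> -x means rotation by -a
    c,s=np.cos(-a),np.sin(-a);return H+R@np.array([[c,-s],[s,c]])@[x,-l]
print('yaw',np.degrees(y),'H',H,'press',door(0,.208,-.018),'edge',door(0,.236,-.009),'normal out',-R[:,0])
for a in(.2,.35,.8,1.57,1.75):print(a,door(a,.236,-.009),door(a,.22,0))
w=arm.snapshot('wrist');print(np.array(w['T']).round(3))
E
```

```text
[[ 0.59   -0.3056  0.26  ]
 [ 0.5764 -0.5469  0.26  ]
 [ 0.3366 -0.5315  0.26  ]
 [ 0.3506 -0.2907  0.26  ]] [np.float64(0.24), np.float64(0.242), np.float64(0.24), np.float64(0.241)]
[ 0.46342769 -0.41868196] [-93.27205978 -93.6136929 ]
yaw -93.44287633583842 H [ 0.58872139 -0.30099387] press [ 0.38217776 -0.27053525] edge [ 0.35368781 -0.27783751] normal out [0.06005337 0.99819517]
0.2 [ 0.36297329 -0.23160513] [ 0.37612066 -0.24441711]
0.35 [ 0.37587752 -0.19864892] [ 0.38696266 -0.21328175]
0.8 [ 0.44158327 -0.11625791] [ 0.44520008 -0.13425565]
1.57 [ 0.61169057 -0.06594192] [ 0.60175825 -0.08138048]
1.75 [ 0.65340073 -0.07385166] [ 0.64086492 -0.0872626 ]
[[ 0.237  0.925  0.298  0.054]
 [ 0.972 -0.225 -0.072  0.552]
 [ 0.001  0.307 -0.952  0.374]
 [ 0.     0.     0.     1.   ]]
```

Both measured sides come to 240 mm, as specified. The press point is about (0.382, -0.271, 0.22). Moving now, with the fingers shut and the tool turned so that its x is the door's outward normal.

```bash
python3 -m crank '[{"tz":-7,"gripper":-1},{"tz":-7,"gripper":-1},{"tx":-29,"ty":-27,"tz":-7,"twist":80,"gripper":-1},{"tx":-29,"ty":-27,"tz":-7,"twist":80,"gripper":-1},{"tx":-29,"ty":-27,"tz":-7,"twist":80,"gripper":-1},{"tx":-29,"ty":-27,"tz":-7,"twist":80,"gripper":-1},{"tx":-29,"ty":-27,"tz":-7,"twist":80,"gripper":-1},{"tx":-29,"ty":-27,"tz":-7,"twist":80,"gripper":-1},{"tx":-29,"ty":-27,"tz":-7,"twist":80,"gripper":-1},{"tx":-29,"ty":-27,"tz":-7,"twist":80,"gripper":-1},{"tx":-29,"ty":-27,"tz":-7,"twist":80,"gripper":-1},{"tx":-29,"ty":-27,"tz":-7,"twist":80,"gripper":-1}]'
python3 -c "
from h import *
s=arm.get_state();print(s['q'],s['tool_pos'],s['tool_rot'])"
```

```text
[ 1.11570374e+00  3.80795247e-01  1.29766173e+00  2.24076203e-05
  1.46361315e+00 -2.15321151e-01] [0.13057617 0.53416978 0.23112913] [-3.14113096e+00 -1.23782865e-04  2.90181879e+00]schema error: expected keys tx, ty, tz, twist, gripper
```

All the keys are required in each row.

```bash
python3 -m crank '[{"tx":0,"ty":0,"tz":-7,"twist":0,"gripper":-1},{"tx":0,"ty":0,"tz":-7,"twist":0,"gripper":-1},{"tx":-29,"ty":-27,"tz":-7,"twist":80,"gripper":-1},{"tx":-29,"ty":-27,"tz":-7,"twist":80,"gripper":-1},{"tx":-29,"ty":-27,"tz":-7,"twist":80,"gripper":-1},{"tx":-29,"ty":-27,"tz":-7,"twist":80,"gripper":-1},{"tx":-29,"ty":-27,"tz":-7,"twist":80,"gripper":-1},{"tx":-29,"ty":-27,"tz":-7,"twist":80,"gripper":-1},{"tx":-29,"ty":-27,"tz":-7,"twist":80,"gripper":-1},{"tx":-29,"ty":-27,"tz":-7,"twist":80,"gripper":-1},{"tx":-29,"ty":-27,"tz":-7,"twist":80,"gripper":-1},{"tx":-29,"ty":-27,"tz":-7,"twist":80,"gripper":-1}]'
python3 -c "
from h import *
s=arm.get_state();print(s['q'],s['tool_pos'],s['tool_rot'])"
```

```text
time: 1.5
tool_pos: [0.3489, 0.2018, 0.3013]
tool_rot: [-3.141, 0.0, 1.497]
wrist_force: [-0.5, -0.7, 0.2]
gripper_width: 0.0
grasp_force: 0.0
[2.28397691e-01 6.72221332e-02 1.51565258e+00 2.40762515e-05
 1.55891303e+00 3.02195807e-01] [0.34893977 0.20175153 0.30125745] [-3.14139924e+00  3.50779151e-05  1.49699793e+00]
```

```bash
python3 -m crank '[{"tx":-41,"ty":6.7,"tz":0,"twist":-0.8,"gripper":-1},{"tx":-41,"ty":6.7,"tz":0,"twist":-0.8,"gripper":-1},{"tx":-41,"ty":6.7,"tz":0,"twist":-0.8,"gripper":-1},{"tx":-41,"ty":6.7,"tz":0,"twist":-0.8,"gripper":-1},{"tx":-41,"ty":6.7,"tz":0,"twist":-0.8,"gripper":-1},{"tx":-41,"ty":6.7,"tz":0,"twist":-0.8,"gripper":-1},{"tx":-41,"ty":6.7,"tz":0,"twist":-0.8,"gripper":-1},{"tx":-41,"ty":6.7,"tz":0,"twist":-0.8,"gripper":-1},{"tx":-41,"ty":6.7,"tz":0,"twist":-0.8,"gripper":-1},{"tx":-41,"ty":6.7,"tz":9.1,"twist":-0.8,"gripper":-1},{"tx":-41,"ty":6.7,"tz":9.1,"twist":-0.8,"gripper":-1},{"tx":-41,"ty":6.7,"tz":9.1,"twist":-0.8,"gripper":-1}]'
python3 - <<'E'
from h import *
s=arm.get_state();print(s['tool_pos'],s['tool_rot'],s['wrist_force'])
d=arm.snapshot('wrist');im=d['color'][:,:,::-1].copy()
H=np.array([0.58872,-0.30099]);n=np.array([.06005,.9982]);u=np.array([-n[1],n[0]])
for l,x,z in((.208,.018,.22),(.236,.018,.258),(.236,0,.258)):
    p=[*(H+u*l+n*x),z];q=proj(d,p);print(p,q);cv2.circle(im,(int(q[0]),int(q[1])),2,(255,255,0),-1)
cv2.imwrite('pics/w1.png',im)
E
```

```text
time: 2.7
tool_pos: [0.3865, -0.2085, 0.2066]
tool_rot: [-3.134, -0.006, 1.519]
wrist_force: [-0.1, 0.2, 0.5]
gripper_width: 0.0004
grasp_force: 0.0
[ 0.38649425 -0.20848274  0.20660994] [-3.13427864 -0.00645876  1.51942575] [-0.10941439  0.21856368  0.48784994]
[np.float64(0.38217530000000005), np.float64(-0.270532), 0.22] (np.float64(252.92733132772003), np.float64(343.9262595738359))
[np.float64(0.35422570000000003), np.float64(-0.2688506), 0.258] (np.float64(194.2204017666474), np.float64(408.90378799713415))
[np.float64(0.35314480000000004), np.float64(-0.28681819999999997), 0.258] (np.float64(196.27594769797946), np.float64(434.28731752846113))
```

View pics/w1.png

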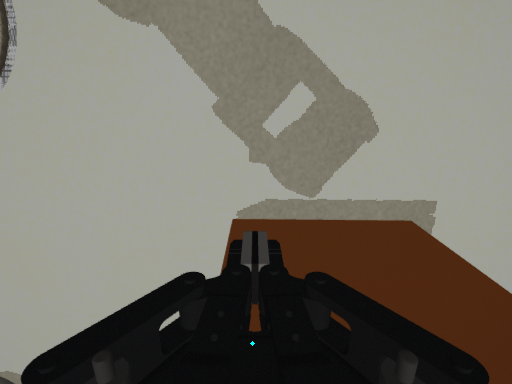

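The wrist view shows the shut fingers (tip near pixel (255,260)) in front of the orange face. The free edge is on the left, at column ~230. The predicted press point (253,344) lies straight behind the fingers. Approaching.

```bash
python3 -m crank '[{"tx":-3,"ty":0,"tz":0,"twist":0,"gripper":-1},{"tx":-4.2,"ty":0,"tz":0,"twist":0,"gripper":-1},{"tx":-4.4,"ty":0,"tz":0,"twist":0,"gripper":-1},{"tx":-4.6,"ty":0,"tz":0,"twist":0,"gripper":-1},{"tx":-4.6,"ty":0,"tz":0,"twist":0,"gripper":-1}]'
```

```text
time: 3.25
tool_pos: [0.3861, -0.2559, 0.2109]
tool_rot: [3.141, 0.0, 1.52]
wrist_force: [0.1, 0.6, 0.1]
gripper_width: 0.0003
grasp_force: 0.0
```

```bash
python3 -m crank '[{"tx":-0.2,"ty":0,"tz":0,"twist":0,"gripper":-1},{"tx":-0.2,"ty":0,"tz":0,"twist":0,"gripper":-1}]'
```

```text
time: 3.45
tool_pos: [0.3859, -0.2574, 0.2104]
tool_rot: [-3.141, -0.001, 1.52]
wrist_force: [-0.1, 5.6, 2.8]
gripper_width: -0.0
grasp_force: 0.0
```

```bash
python3 -m crank '[{"tx":-0.2,"ty":0,"tz":0,"twist":0,"gripper":-1},{"tx":-0.2,"ty":0,"tz":0,"twist":0,"gripper":-1}]'
```

```text
time: 3.65
tool_pos: [0.3857, -0.2594, 0.2103]
tool_rot: [-3.141, -0.002, 1.52]
wrist_force: [-0.0, 4.4, 1.8]
gripper_width: 0.0001
grasp_force: 0.0
```

```bash
python3 -m crank '[{"tx":-0.1,"ty":0,"tz":0,"twist":0,"gripper":-1},{"tx":-0.1,"ty":0,"tz":0,"twist":0,"gripper":-1}]'
```

```text
time: 3.85
tool_pos: [0.3856, -0.2602, 0.2103]
tool_rot: [-3.141, -0.002, 1.52]
wrist_force: [0.3, 6.0, 2.0]
gripper_width: 0.0002
grasp_force: 0.0
```

```bash
python3 -m crank '[{"tx":0.5,"ty":0,"tz":0,"twist":0,"gripper":-1},{"tx":2.5,"ty":0,"tz":0,"twist":0,"gripper":-1},{"tx":5,"ty":0,"tz":0,"twist":0,"gripper":-1},{"tx":9,"ty":0,"tz":0,"twist":0,"gripper":-1},{"tx":12,"ty":0,"tz":0,"twist":0,"gripper":-1},{"tx":12,"ty":0,"tz":-12,"twist":0,"gripper":-1},{"tx":12,"ty":0,"tz":-12,"twist":0,"gripper":-1},{"tx":12,"ty":0,"tz":-12,"twist":0,"gripper":-1},{"tx":12,"ty":0,"tz":-12,"twist":0,"gripper":-1}]'
python3 - <<'E'
from h import *
a=arm.snapshot('top')['color'][130:300,270:440,::-1];b=arm.snapshot('scene')['color'][110:280,50:220,::-1]
cv2.imwrite('pics/aj.png',cv2.resize(np.hstack([a,b]),(800,400),interpolation=2))
E
```

```text
time: 4.75
tool_pos: [0.3926, -0.1418, 0.3331]
tool_rot: [3.136, 0.004, 1.52]
wrist_force: [0.8, -0.0, -1.5]
gripper_width: 0.0001
grasp_force: 0.0
```

View pics/aj.png

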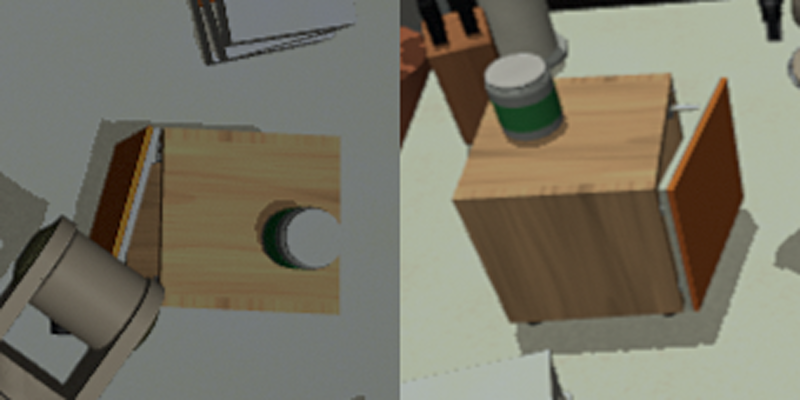

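The catch has let go: the door stands ajar. The free top corner is near crop (722,80), which is scene pixel about (187,144). Getting the angle.

```bash
python3 - <<'E'
from h import *
d=arm.snapshot('scene');H=np.array([0.58872,-0.30099]);y=np.radians(-93.443)
p=ray(d,(186.8,144),.258)[:2];v=p-H
def door(a,l,x):
    t=y-a;c,s=np.cos(t),np.sin(t);return H+np.array([[c,-s],[s,c]])@[x,-l]
print(p,np.linalg.norm(v));
for a in(.2,.25,.3,.35,.4):print(a,door(a,.236,-.009),proj(d,[*door(a,.236,-.018),.258]),proj(d,[*door(a,.236,0),.258]))
E
```

```text
[ 0.37470229 -0.21908148] 0.229156244658896
0.2 [ 0.36297205 -0.23160078] (np.float64(185.6029357694236), np.float64(142.41138906987675)) (np.float64(180.30550347910128), np.float64(142.01228560110383))
0.25 [ 0.36672219 -0.22040481] (np.float64(188.98691613302594), np.float64(142.88608349560153)) (np.float64(183.75287073508645), np.float64(142.32616946661835))
0.3 [ 0.37102721 -0.20941025] (np.float64(192.31687403726409), np.float64(143.46566508841804)) (np.float64(187.15433343107821), np.float64(142.7450660517623))
0.35 [ 0.37587635 -0.1986446 ] (np.float64(195.5874837660022), np.float64(144.1498304299187)) (np.float64(190.5046212799815), np.float64(143.2687582379913))
0.4 [ 0.38125749 -0.18813475] (np.float64(198.7933757980303), np.float64(144.9382121375989)) (np.float64(193.7984336708561), np.float64(143.89697190336932))
```

```bash
python3 -m crank '[{"tx":-12.7,"ty":-1.6,"tz":0,"twist":0,"gripper":-1},{"tx":-12.7,"ty":-1.6,"tz":0,"twist":0,"gripper":-1},{"tx":-12.7,"ty":-1.6,"tz":0,"twist":0,"gripper":-1},{"tx":-12.7,"ty":-1.6,"tz":0,"twist":0,"gripper":-1},{"tx":-12.7,"ty":-1.6,"tz":3,"twist":0,"gripper":-1},{"tx":-12.7,"ty":-1.6,"tz":3,"twist":0,"gripper":-1},{"tx":-12.7,"ty":-1.6,"tz":3,"twist":0,"gripper":-1}]'
python3 - <<'E'
from h import *
a=arm.snapshot('wrist')['color'][:,:,::-1];b=arm.snapshot('scene')['color'][60:252,40:296,::-1]
cv2.imwrite('pics/in.png',np.hstack([cv2.resize(a,(400,300)),cv2.resize(b,(400,300))]))
E
```

```text
time: 5.6
tool_pos: [0.3694, -0.2668, 0.3002]
tool_rot: [-3.14, -0.001, 1.52]
wrist_force: [-0.3, -0.8, 0.6]
gripper_width: -0.0002
grasp_force: 0.0
```

View pics/in.png

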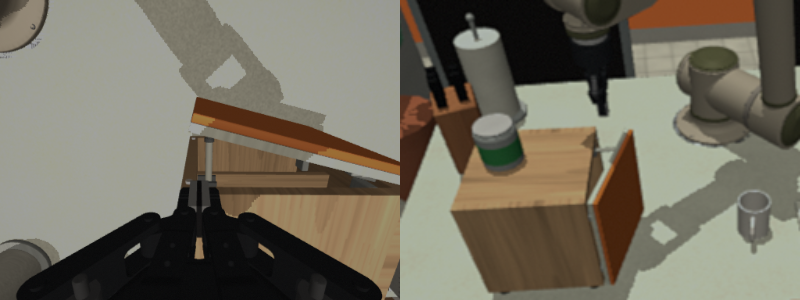

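The wrist view shows the finger (tip around (202,190)) above the gap. The grey plunger rod at (209,150) crosses the gap beside it. I'll shift 13 mm toward the free edge to stay beside the rod, then go down and compute the arc.

```bash
python3 -m crank '[{"tx":0,"ty":-1.3,"tz":0,"twist":0,"gripper":-1},{"tx":0,"ty":-1.3,"tz":0,"twist":0,"gripper":-1},{"tx":0,"ty":-1.3,"tz":3,"twist":0,"gripper":-1},{"tx":0,"ty":-1.3,"tz":5,"twist":0,"gripper":-1},{"tx":0,"ty":-1.3,"tz":7.8,"twist":0,"gripper":-1},{"tx":0,"ty":-1.3,"tz":7.8,"twist":0,"gripper":-1},{"tx":0,"ty":-1.3,"tz":7.8,"twist":0,"gripper":-1}]'
python3 - <<'E'
from h import *
H=np.array([0.58872,-0.30099]);y=np.radians(-93.443)
s=arm.get_state();p0=np.array(s['tool_pos']);w=s['tool_rot'][2]
tx=np.array([np.cos(w),np.sin(w)]);ty=np.array([np.sin(w),-np.cos(w)])
for a in np.r_[.2:1.7:.1,1.66]:
    l=np.interp(a,[.4,1],[.234,.212]);t=y-a;c,q=np.cos(t),np.sin(t)
    v=H+np.array([[c,-q],[q,c]])@[.0135,-l]-p0[:2]
    print(a.round(2),(v@tx*100).round(1),(v@ty*100).round(1),np.degrees(w-(y-a+np.pi)).round(1))
E
```

```text
time: 6.4
tool_pos: [0.3564, -0.2671, 0.2233]
tool_rot: [3.141, 0.0, 1.519]
wrist_force: [0.2, 0.3, -0.2]
gripper_width: -0.0003
grasp_force: 0.0
0.2 1.3 0.2 12.0
0.3 3.6 0.7 17.7
0.4 5.9 1.4 23.4
0.5 7.8 2.6 29.1
0.6 9.7 4.0 34.9
0.7 11.3 5.6 40.6
0.8 12.7 7.2 46.3
0.9 14.0 9.0 52.1
1.0 15.0 10.9 57.8
1.1 16.2 12.7 63.5
1.2 17.2 14.6 69.2
1.3 17.9 16.6 75.0
1.4 18.5 18.6 80.7
1.5 18.9 20.7 86.4
1.6 19.0 22.8 92.2
1.66 19.0 24.1 95.6
```

```bash
python3 -m crank '[{"tx":1.3,"ty":0,"tz":0,"twist":8,"gripper":-1},{"tx":2.5,"ty":0.2,"tz":0,"twist":14,"gripper":-1},{"tx":3.6,"ty":0.4,"tz":0,"twist":17.7,"gripper":-1},{"tx":5.9,"ty":1.3,"tz":0,"twist":23.4,"gripper":-1},{"tx":7.8,"ty":2.6,"tz":0,"twist":29.1,"gripper":-1},{"tx":9.7,"ty":4,"tz":0,"twist":34.9,"gripper":-1},{"tx":11.3,"ty":5.6,"tz":0,"twist":40.6,"gripper":-1},{"tx":12.7,"ty":7.2,"tz":0,"twist":46.3,"gripper":-1},{"tx":12.7,"ty":7.2,"tz":0,"twist":46.3,"gripper":-1}]'
python3 - <<'E'
from h import *
a=arm.snapshot('wrist')['color'][:,:,::-1];b=arm.snapshot('scene')['color'][60:252,40:296,::-1]
cv2.imwrite('pics/mid.png',np.hstack([cv2.resize(a,(400,300)),cv2.resize(b,(400,300))]))
H=np.array([0.58872,-0.30099]);y=np.radians(-93.443)
s=arm.get_state();p0=np.array(s['tool_pos']);w=s['tool_rot'][2];print(p0,w,s['wrist_force'],s['q'])
tx=np.array([np.cos(w),np.sin(w)]);ty=np.array([np.sin(w),-np.cos(w)])
for a in np.r_[.8:1.7:.1,1.66]:
    l=np.interp(a,[.4,1],[.234,.212]);t=y-a;c,q=np.cos(t),np.sin(t)
    v=H+np.array([[c,-q],[q,c]])@[.0135,-l]-p0[:2]
    print(a.round(2),(v@tx*100).round(1),(v@ty*100).round(1),np.degrees(w-(y-a+np.pi)).round(1))
E
```

```text
time: 7.3
tool_pos: [0.4364, -0.143, 0.224]
tool_rot: [3.139, -0.001, 0.712]
wrist_force: [-0.4, -0.4, 0.1]
gripper_width: -0.0
grasp_force: 0.0
[ 0.43498414 -0.14399119  0.2233894 ] 0.7143381953905872 [-1.04763076 -0.61093945 -0.40942425] [-5.78865127e-01  2.25650440e-01  1.55151158e+00 -2.54371429e-04
  1.36260698e+00  2.77645590e-01]
0.8 0.1 -0.0 0.2
0.9 2.2 0.3 5.9
1.0 4.3 0.9 11.7
1.1 6.4 1.3 17.4
1.2 8.4 1.9 23.1
1.3 10.4 2.7 28.9
1.4 12.3 3.7 34.6
1.5 14.0 4.9 40.3
1.6 15.7 6.2 46.0
1.66 16.6 7.1 49.5
```

View pics/mid.png

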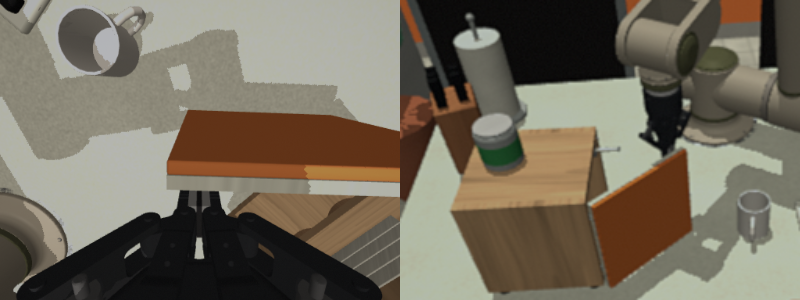

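The finger is behind the inner face near the free edge and the door is at about 0.8 rad. The mug is well clear. Carrying on.

```bash
python3 -m crank '[{"tx":2.2,"ty":0.3,"tz":0,"twist":5.9,"gripper":-1},{"tx":4.3,"ty":0.9,"tz":0,"twist":11.7,"gripper":-1},{"tx":6.4,"ty":1.3,"tz":0,"twist":17.4,"gripper":-1},{"tx":8.4,"ty":1.9,"tz":0,"twist":23.1,"gripper":-1},{"tx":10.4,"ty":2.7,"tz":0,"twist":28.9,"gripper":-1},{"tx":12.3,"ty":3.7,"tz":0,"twist":34.6,"gripper":-1},{"tx":14,"ty":4.9,"tz":0,"twist":40.3,"gripper":-1},{"tx":15.7,"ty":6.2,"tz":0,"twist":46,"gripper":-1},{"tx":16.6,"ty":7.1,"tz":0,"twist":49.5,"gripper":-1},{"tx":16.6,"ty":7.1,"tz":0,"twist":49.5,"gripper":-1},{"tx":16.6,"ty":7.1,"tz":0,"twist":49.5,"gripper":-1}]'
```

```text
time: 8.5
tool_pos: [0.6063, -0.0899, 0.2226]
tool_rot: [3.141, 0.0, -0.151]
wrist_force: [-0.7, 0.7, 0.3]
gripper_width: 0.0003
grasp_force: 0.0
```

Now back off from the inner face (-x in tool axes), rise clear and check.

```bash
python3 -m crank '[{"tx":-2,"ty":0,"tz":0,"twist":0,"gripper":-1},{"tx":-5,"ty":0,"tz":0,"twist":0,"gripper":-1},{"tx":-5,"ty":0,"tz":-4,"twist":0,"gripper":-1},{"tx":-5,"ty":0,"tz":-9,"twist":0,"gripper":-1},{"tx":-12,"ty":-6,"tz":-12,"twist":0,"gripper":-1},{"tx":-18,"ty":-10,"tz":-12,"twist":0,"gripper":-1},{"tx":-22,"ty":-14,"tz":-12,"twist":0,"gripper":-1},{"tx":-22,"ty":-14,"tz":-12,"twist":0,"gripper":-1},{"tx":-22,"ty":-14,"tz":-12,"twist":0,"gripper":-1},{"tx":-22,"ty":-14,"tz":-12,"twist":0,"gripper":-1}]'
python3 - <<'E'
from h import *
d=arm.snapshot('top');a=d['color'][:,:,::-1].copy();b=arm.snapshot('scene')['color'][:,:,::-1]
H=np.array([0.58872,-0.30099]);y=np.radians(-93.443)
for A in(1.57,1.66):
    t=y-A;c,q=np.cos(t),np.sin(t);v=H+np.array([[c,-q],[q,c]])@[0,-.236];print(A,v,proj(d,[*v,.258]),proj(d,[*H,.258]))
cv2.imwrite('pics/end.png',np.hstack([cv2.resize(a[100:300,200:420],(440,400)),cv2.resize(b,(360,270))[:,:,:] if 0 else cv2.copyMakeBorder(cv2.resize(b,(360,270)),0,130,0,0,0)]))
E
```

```text
time: 9.5
tool_pos: [0.4081, 0.0841, 0.3436]
tool_rot: [-3.141, -0.002, -0.148]
wrist_force: [-0.4, -0.7, 0.5]
gripper_width: 0.0002
grasp_force: 0.0
1.57 [ 0.60270551 -0.06540476] (np.float64(264.200396716366), np.float64(180.2248897129664)) (np.float64(337.93013965340015), np.float64(183.98761693388235))
1.66 [ 0.62382296 -0.06761523] (np.float64(264.804520656539), np.float64(173.6611520746238)) (np.float64(337.93013965340015), np.float64(183.98761693388235))
```

View pics/end.png

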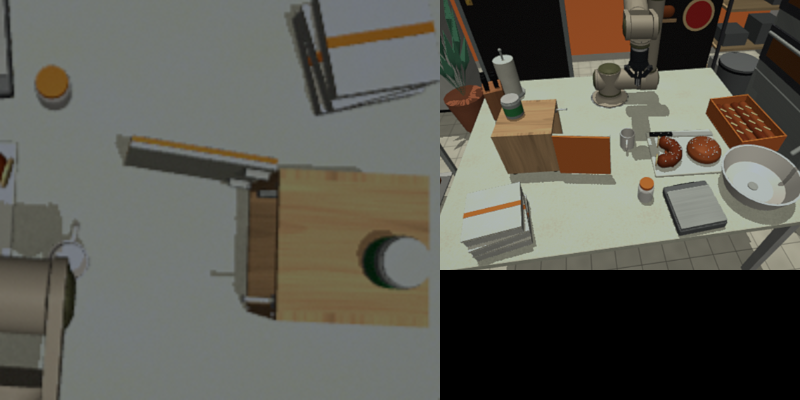

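The top view shows the door's free end at about pixel (265,174), where 1.66 rad was predicted, so it is past square. Tin, mug and jar are where they stood, and the arm is clear.

```bash
python3 -c "
from cell import arm
print(arm.job_done())"
```

```text
the job is handed in; nothing more can be done
None
```

The cupboard door was released at its push catch and then pushed to about 1.66 rad, just past square, where it was standing open at hand-in after about 9.6 s; the arm was clear and nothing else looked moved in the last camera views.

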